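# Clear the microscope bench and lay out the kit tray

## Robot

A 6-joint arm with a two-finger parallel gripper is mounted at the origin on the work surface. World frame = base frame: x ahead of the robot, y to its left, z up, the work surface at z = 0. Lengths are in mm, angles in degrees, forces in N, time in s.
With the tool pointing down it reaches from about 425 to 950 mm from the base axis. Payload 3.5 kg.
Tool frame: the origin (TCP) lies between the finger pads; the fingertips stand ctrl.nose_length ahead of it and the grasp point (between the pads) lies 2 mm behind it (ctrl.nose_length is the distance from the TCP to the fingertips, in mm); z points along the fingers, y is the direction in which the jaws open and shut (so a half turn about z gives the same grasp; the last joint's range is limited). The gripper opens to 85 mm and grips with 20 to 120 N. Pads are 22 mm wide; open, the fingers measure 114 mm over their backs; the gripper's body (76 mm by 85 mm) begins 54 mm behind the grasp point. The pads swing forward as they close: fully open they stand 13 mm farther back than shut.
Start: joints at [-78.266, 16.404, 90.338, -0, 73.258, -8.594], TCP at [234.519, -632.935, 218.525] pointing down, gripper open.
Joint ranges: [-158.93, 158.93], [-51.34, 127.21], [12.03, 142.37], [-87.48, 267.48], [13.55, 161.25], [-162.69, 162.69]. Speed limits (degrees/s): [159.86, 159.86, 180, 180, 180, 180].

## Interface

Orientations are given as a 3x3 rotation matrix whose columns are the frame's x, y, z axes.
In Python, from bench import ctrl gives the robot as it stands.
- The arm moves only by the tool arm_command, never from a script. Its argument "rows" is a list of rows, each a list of 6 numbers: the shift along the tool's x, y, z as a fraction of full scale, then the turn, a rotation vector about the tool's x, y, z as a fraction of full scale. A call has 1 to 5 rows; each row is the pose to reach, as a shift and turn from the pose commanded when the call began, along the tool's axes at that moment; what a row does not reach only later rows make up. Full scale, the value 1, is 0.3 m for a shift and 30 degrees for a turn. A row lasts 1/12 s, in which the tool goes at most 41.7 mm and 7.16 degrees, less where a joint would pass 70% of its speed; a pose out of reach is approached as far as the arm can. A call with a number of a shift or a turn outside -1 to 1 is refused whole. A call with a gripper value outside its range is refused whole. "fingers" is the gripper command: -1 is shut, 1 is fully open, values between are in proportion, set as the call begins (left out, the last holds). The fingers move at their own pace and stop on an object; "grip_force" is the grip in N (left out, the last holds). Time passes only in rows, so rows that repeat a pose let the fingers close. It gives the time, the measured TCP pose, the force and the opening at its end, in the units of the state.
- ctrl.get_state(): the state, without advancing time (a new reading comes with each control period).
- ctrl.snapshot(name): name is "scene" or "top"; returns a dict with "pixels" (420x560x3 uint8, red, green, blue), "depth" (420x560 float32, mm along the optical axis (not along the pixel's ray), 0 where there is no reading), "intrinsics" (3x3 intrinsics, pixels), "position" and "rotation" of the camera in the world. Camera axes: x right, y down, z forward; pixel columns grow to the right and rows downward; lengths in mm; the calibration is good to about 2 mm. A picture is of the moment at which its call begins.
- ctrl.hand_in(): hands the job in, once; it reports no verdict.
The state is a dict: "t": time; "joints": joint angles; "qvel": joint speeds; "joint_torque": joint torques, N m; "ee_pos": TCP position; "orientation": TCP orientation; "contact_force": force on the tool from outside, world axes, zero at the start; "moment": the same for the moment, N m; "grip_width": finger opening in mm.
Only numpy, scipy, OpenCV 4.12 (cv2) and the standard library are available. Lean on these libraries where they do the work, as an engineer would, in place of code of your own. Each camera call takes 0.05 s, during which the arm holds its last target. There are 200 camera calls.

## Task

Clear the handful of things left on the microscope bench: stand each objective on the spot of its own colour on the kit tray and the brown oil bottle on the brown spot with the black dot, each centred on its spot. Stand the red-lidded pot in the yellow waste tub and the purple-lidded pot in the steel tray. Keep all five upright throughout and leave them standing still.

Things in the scene. Friction and masses are not known exactly. Their poses are not given: they have to be found in the camera images.
- objective_green: microscope objective with a green band, standing nose up on a black cap: cap 31 mm diameter and 8 mm high, then a steel barrel 28 mm in diameter up to 30 mm, the sloping green band up to 39 mm, a slim steel nose to 52 mm. About 110 g, loose. Its place: the green spot. Origin at the centre of the underside, z up its axis.
- objective_blue: microscope objective with a blue band, standing nose up on a black cap: cap 31 mm diameter and 8 mm high, then a steel barrel 28 mm in diameter up to 30 mm, the sloping blue band up to 39 mm, a slim steel nose to 62 mm. About 110 g, loose. Its place: the blue spot. Origin at the centre of the underside, z up its axis.
- oil_bottle: immersion-oil bottle, brown amber with a black cap: body 32 mm in diameter up to 36 mm, sloping shoulder to 44 mm, cap 21 mm in diameter from 44 to 58 mm. About 40 g, loose. Its place: the brown spot with the black dot. Origin at the centre of the underside, z up its axis.
- pot_red: specimen pot with a red lid: pale body 36 mm in diameter to 38 mm, lid 39 mm in diameter from 38 to 52 mm high. About 45 g, loose. Its place: the yellow tub. Origin at the centre of the underside, z up its axis.
- pot_purple: specimen pot with a purple lid: pale body 36 mm in diameter to 38 mm, lid 39 mm in diameter from 38 to 52 mm high. About 45 g, loose. Its place: the steel tray. Origin at the centre of the underside, z up its axis.
- mark_green: printed spot on the white card of the grey kit tray: green disc 54 mm across with a white centre 33 mm across, about the size of the objective's foot. Flat, nothing to bump into. The origin is the spot's centre on the tray's floor, 5 mm above the table. The tray is 110 x 310 mm, its long side roughly along y, its rim stands 5 mm above its floor, and it does not move; it carries the three spots in a row about 95 mm apart (83 mm at the least), in any order
- mark_blue: printed spot on the white card of the grey kit tray: blue disc 54 mm across with a white centre 33 mm across, about the size of the objective's foot. Flat, nothing to bump into. The origin is the spot's centre on the tray's floor, 5 mm above the table. The tray is 110 x 310 mm, its long side roughly along y, its rim stands 5 mm above its floor, and it does not move; it carries the three spots in a row about 95 mm apart (83 mm at the least), in any order
- mark_amber: printed spot on the white card of the grey kit tray: brown disc 54 mm across with a white centre 33 mm across and a black dot 21 mm across in the middle. Flat, nothing to bump into. The origin is the spot's centre on the tray's floor, 5 mm above the table. The tray is 110 x 310 mm, its long side roughly along y, its rim stands 5 mm above its floor, and it does not move; it carries the three spots in a row about 95 mm apart (83 mm at the least), in any order
- waste_tub: low round open yellow waste tub, fixed to the table: 150 mm across at the rim, 40 mm high, inside about 128 mm across at the floor, floor 4 mm thick. Stands at the left or the right side. Origin at the centre of the underside, on the table, z up
- steel_tray: open rectangular steel tray, fixed to the table: 150 (its x) x 130 (its y) x 22 mm high, walls and floor 4 mm thick. Stands on the side opposite the tub. Origin at the centre of the underside, on the table, z up

How it is judged (in metres and radians):
At the end, for the whole second after the job is handed in: Both objectives stand within 12 mm of the centre of the spot of their colour, the oil bottle within 12 mm of the brown spot's centre; the red-lidded pot stands on the floor of the yellow tub, the purple-lidded pot on that of the steel tray; all upright within 0.15 rad and still (horizontal distance between objective_green and mark_green below 0.012 m and z of objective_green in the frame of mark_green between -0.004 and 0.004 m and angle between each of objective_green, objective_blue, oil_bottle, pot_red, pot_purple's own z axis and vertical below 0.15 rad and linear speed of each of objective_green, objective_blue, oil_bottle, pot_red, pot_purple below 0.02 m/s and horizontal distance between objective_blue and mark_blue below 0.012 m and z of objective_blue in the frame of mark_blue between -0.004 and 0.004 m and horizontal distance between oil_bottle and mark_amber below 0.012 m and z of oil_bottle in the frame of mark_amber between -0.004 and 0.004 m and horizontal distance between pot_red and waste_tub below 0.052 m and z of pot_red in the frame of waste_tub between 0 and 0.009 m and horizontal distance between pot_purple and steel_tray below 0.072 m and z of pot_purple in the frame of steel_tray between 0 and 0.009 m); the robot touches nothing.
It fails at once if the green objective is tipped over (more than 0.7 rad) (angle between objective_green's own z axis and vertical above 0.7 rad).
It fails at once if the blue objective is tipped over (more than 0.7 rad) (angle between objective_blue's own z axis and vertical above 0.7 rad).
It fails at once if the oil bottle is tipped over (more than 0.7 rad) (angle between oil_bottle's own z axis and vertical above 0.7 rad).
It fails at once if the red-lidded pot is tipped over (more than 0.7 rad) (angle between pot_red's own z axis and vertical above 0.7 rad).
It fails at once if the purple-lidded pot is tipped over (more than 0.7 rad) (angle between pot_purple's own z axis and vertical above 0.7 rad).
It also fails if it takes over 115 s, if anything falls off the work surface, if the arm or the gripper's body presses on something with over 40 N, if the wrist force passes 120 N, or if a joint passes its speed limit or range.

## Working session

There is one attempt and no reset: what is moved stays moved. The work goes in short steps, Python scripts to look and compute and a tool call to move; the robot and the scene stay as the last step left them, time stands still between calls to the robot, and variables do not carry over. Pictures are saved under pics/ and viewed, about 12 in all and at most 16, crops included, and the job is handed in when it is done.

Besides the shell and the picture viewer there is one more tool, called as a command line: name --pt "numbers of a row" for each row, then --argument value for the rest. arm_command: Moves the arm, as the interface text tells. Its arguments: {"type":"object","properties":{"rows":{"type":"array"},"fingers":{"type":"number"},"grip_force":{"type":"number"}},"required":["rows"]}

```bash
ls; mkdir -p pics; python3 - <<'E'
from bench import ctrl
import cv2,numpy as np
print(ctrl.nose_length)
s=ctrl.get_state();print({k:np.round(v,2).tolist() for k,v in s.items()})
for n in("scene","top"):
    d=ctrl.snapshot(n);cv2.imwrite(f"pics/{n}0.png",d["pixels"][:,:,::-1]);np.savez(f"{n}0.npz",**d)
    print(n,d["position"],np.round(d["rotation"],3).tolist(),d["intrinsics"].tolist())
E
```

```text
pics
17.0
{'t': 0.0, 'joints': [-78.27, 16.45, 90.42, 0.0, 73.26, -8.59], 'qvel': [-0.05, 0.09, 0.04, -0.03, 0.01, -0.03], 'joint_torque': [0.0, -40.6, -29.26, -0.0, 0.01, 0.0], 'ee_pos': [234.39, -632.26, 217.14], 'orientation': [[0.94, 0.35, -0.0], [0.35, -0.94, 0.0], [0.0, -0.0, -1.0]], 'contact_force': [0.48, 0.47, -0.65], 'moment': [0.0, -0.0, -0.01], 'grip_width': 85.15}
scene [ 899.00050635 -633.62357853  718.85815507] [[0.874, 0.322, -0.363], [0.485, -0.599, 0.637], [-0.013, -0.733, -0.68]] [[486.8618151434583, 0.0, 274.8028534546368], [0.0, 486.8618151434583, 210.18345828868647], [0.0, 0.0, 1.0]]
top [ 346.71729101   -8.94327244 1229.6409515 ] [[0.016, -0.988, 0.156], [-1.0, -0.014, 0.009], [-0.007, -0.156, -0.988]] [[467.1893674562244, 0.0, 286.2727430118901], [0.0, 467.1893674562244, 205.98554298710124], [0.0, 0.0, 1.0]]
```

View pics/scene0.png

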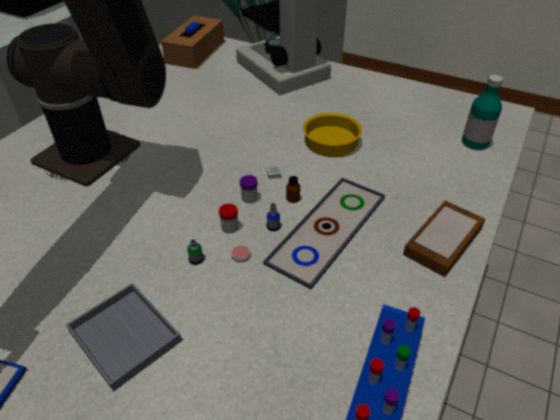

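View pics/top0.png

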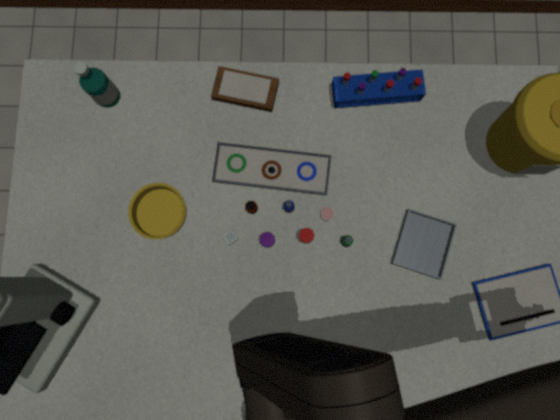

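The scene view shows green objective (195,252), red pot (229,217), purple pot (249,188), blue objective (273,218), bottle (293,190). The spots are green (352,201), brown (327,226) and blue (305,256), with the tub at (333,133) and the steel tray at (124,333). The top view shows the same layout, nothing hidden: purple (267,240), red (306,236), green (346,241), bottle (252,207), blue (289,206).

```bash
cat > h.py <<'E'
import numpy as np,cv2
def rays(d,uv):
    uv=np.atleast_2d(uv).astype(float)
    r=np.c_[uv,np.ones(len(uv))]@np.linalg.inv(d["intrinsics"]).T@np.array(d["rotation"]).T
    return r
def cloud(d):
    v,u=np.mgrid[:420,:560]
    return (rays(d,np.c_[u.ravel(),v.ravel()])*d["depth"].reshape(-1,1)+d["position"]).reshape(420,560,3)
def onplane(d,uv,z):
    r=rays(d,uv);p=np.array(d["position"]);return p+r*((z-p[2])/r[:,2:3])
def tri(d1,u1,d2,u2):
    A=np.zeros((3,3));b=np.zeros(3);L=[]
    for d,u in((d1,u1),(d2,u2)):
        r=rays(d,u)[0];r/=np.linalg.norm(r);P=np.eye(3)-np.outer(r,r);A+=P;b+=P@d["position"];L.append((P,d["position"]))
    x=np.linalg.solve(A,b);return x,[float(np.linalg.norm(P@(x-p))) for P,p in L]
H={"red":[(0,8),(172,180)],"purple":[(130,160)],"green":[(45,85)],"blue":[(100,128)],"brown":[(0,16),(172,180)],"yellow":[(20,32)]}
def mask(d,c,s=90,v=30):
    h=cv2.cvtColor(d["pixels"],cv2.COLOR_RGB2HSV);m=0
    for a,b in H[c]:m=m|cv2.inRange(h,(a,s,v),(b,255,255))
    return m
def near(m,uv,r,first=None):
    k=np.zeros_like(m);cv2.circle(k,tuple(int(x) for x in uv),r,255,-1);m=m&k
    v,u=np.nonzero(m);return u,v
E
cat > m0.py <<'E'
from h import *
S=dict(np.load("scene0.npz"));T=dict(np.load("top0.npz"))
cs,ct=cloud(S),cloud(T)
print("table z",np.median(cs[270:290,190:220,2]),np.median(ct[260:280,300:330,2]))
things=dict(green=("green",(195,252),(346,241),11),red=("red",(229,214),(306,236),12),purple=("purple",(249,185),(267,240),12),blue=("blue",(273,216),(289,206),11),bottle=("brown",(293,190),(252,207),12),
 mgreen=("green",(352,201),(236,163),16),mamber=("brown",(327,226),(271,170),15),mblue=("blue",(305,256),(307,172),16))
for k,(c,us,ut,r) in things.items():
    o=[]
    for d,cl,u in((S,cs,us),(T,ct,ut)):
        a,b=near(mask(d,c,70 if k!="blue" else 60),u,r);
        if len(a)==0:print(k,"none");o.append(u);continue
        box=((a.min()+a.max())/2,(b.min()+b.max())/2)
        if k[0]=="m":box=cv2.fitEllipse(cv2.convexHull(np.c_[a,b].astype(np.int32)))[0]
        o.append(box);p=cl[b,a];print(k,len(a),np.round(box,1),"cloud med",np.round(np.median(p,0),1),"zmax",p[:,2].max().round(1),end=" | ")
    x,e=tri(S,o[0],T,o[1]);print("\n   tri",x.round(1),np.round(e,1), "plane5", onplane(S,o[0],5)[0,:2].round(1),onplane(T,o[1],5)[0,:2].round(1))
# height clusters per view
for n,cl in(("S",cs),("T",ct)):
    R=(cl[...,0]>300)&(cl[...,0]<640)&(cl[...,1]>-400)&(cl[...,1]<330)
    m=(R&(cl[...,2]>14)&(cl[...,2]<80)).astype(np.uint8)
    N,L,st,_=cv2.connectedComponentsWithStats(m)
    for i in range(1,N):
        if st[i,4]<25:continue
        p=cl[L==i];zt=np.percentile(p[:,2],97);q=p[p[:,2]>zt-6]
        print(n,st[i].tolist(),"xy mid",((p.min(0)+p.max(0))/2)[:2].round(1),"ext",np.ptp(p,0).round(0),"ztop",zt.round(1),"topmid",q.mean(0)[:2].round(1))
E
python3 m0.py
```

```text
table z -0.974483194987215 -0.4560752386994409
green 97 [193.5 249. ] cloud med [ 453.4 -164.    34.7] zmax 718.9 | green 53 [347.  240.5] cloud med [ 446.8 -149.1   35. ] zmax 42.2 | 
   tri [ 447.5 -156.2   29.2] [2.1 2.1] plane5 [ 430.  -140.8] [ 451.1 -157.8]
red 285 [227.5 211.5] cloud med [459.4 -55.   50.4] zmax 718.9 | red 191 [306. 235.] cloud med [459.4 -48.6  51.3] zmax 1229.6 | 
   tri [458.3 -50.3  45.8] [2.3 2.3] plane5 [429.8 -16.7] [463.9 -50.2]
purple 221 [248.  182.5] cloud med [448.   43.2  50.3] zmax 718.9 | purple 171 [267. 239.] cloud med [447.6  49.9  51.9] zmax 56.5 | 
   tri [446.6  48.6  45.4] [2.2 2.2] plane5 [417.8  87.9] [451.9  52. ]
blue 104 [273.  216.5] cloud med [540.5 -12.4  34.7] zmax 44.2 | blue 73 [288.5 206. ] cloud med [534.2  -4.4  36.4] zmax 61.2 | 
   tri [536.2  -3.7  27.4] [0.8 0.8] plane5 [523.8  16.1] [540.4  -3.1]
bottle 197 [292.5 192.5] cloud med [537.   81.4  29.8] zmax 718.9 | bottle 58 [251. 207.] cloud med [525.8  88.1  38.5] zmax 58.1 | 
   tri [532.4  94.   17.4] [2.3 2.3] plane5 [524.2 105. ] [536.3  96.4]
mgreen 201 [351.6 201
[... 1361 characters left out ...]
topmid [524.5 289.5]
T [245, 200, 13, 13, 129] xy mid [535.2  93.6] ext [31. 31. 44.] ztop 61.3 topmid [534.6  93.7]
T [284, 200, 11, 11, 99] xy mid [539.6  -4.5] ext [26. 26. 49.] ztop 62.9 topmid [539.6  -3.5]
T [393, 208, 51, 71, 306] xy mid [ 447.3 -336.3] ext [179. 126.  16.] ztop 26.4 topmid [ 443.1 -328.5]
T [299, 227, 15, 16, 188] xy mid [461.1 -48.7] ext [38. 35. 35.] ztop 56.6 topmid [460.5 -50.1]
T [227, 229, 10, 14, 53] xy mid [458.5 144.4] ext [34. 24.  6.] ztop 19.0 topmid [456.9 144.5]
T [260, 231, 15, 16, 192] xy mid [449.3  49.8] ext [38. 36. 38.] ztop 55.2 topmid [449.4  50.1]
T [342, 235, 11, 11, 99] xy mid [ 450.2 -154.5] ext [26. 26. 37.] ztop 53.0 topmid [ 451.2 -155.4]
```

```bash
cat > m1.py <<'E'
from h import *
for f in("scene0","top0"):
    d=dict(np.load(f+".npz"));cl=cloud(d)
    for (lo,hi,y0,y1) in((30,50,230,450),(13,35,-480,-230)):
        m=(cl[...,2]>lo)&(cl[...,2]<hi)&(cl[...,0]>320)&(cl[...,0]<640)&(cl[...,1]>y0)&(cl[...,1]<y1)
        p=cl[m];h=p[:,:2].astype(np.float32);print(f,len(h),cv2.minAreaRect(h),"circle",cv2.minEnclosingCircle(h))
    u=(333,141) if f=="scene0" else (157,214)
    print("tub floor",cl[u[1],u[0]].round(1)); 
    u=(124,336) if f=="scene0" else (423,244)
    print("tray floor",cl[u[1],u[0]].round(1))
E
python3 m1.py
```

```text
scene0 509 ((514.4019775390625, 336.08062744140625), (146.7874755859375, 147.89501953125), 10.791254043579102) circle ((515.37353515625, 335.0719909667969), 75.60014343261719)
scene0 1241 ((441.7845153808594, -357.7745361328125), (130.6207733154297, 154.41726684570312), 72.34612274169922) circle ((441.6485595703125, -358.3753662109375), 99.18341064453125)
tub floor [521.7 333.    3.6]
tray floor [ 442.7 -358.7    2.2]
top0 625 ((519.5756225585938, 336.82659912109375), (148.20925903320312, 146.04782104492188), 46.27083969116211) circle ((519.56689453125, 336.7492980957031), 75.19270324707031)
top0 476 ((446.8015441894531, -356.8205871582031), (132.56675720214844, 151.13717651367188), 72.72815704345703) circle ((448.04071044921875, -356.7457580566406), 98.0229263305664)
tub floor [514.  345.6   4. ]
tray floor [ 444.9 -356.4    4.6]
```

arm_command --pt "0 0 0 0 0 0.23" --pt "0 0 0 0 0 0.46" --pt "0 0 0 0 0 0.683" --pt "0 0 0 0 0 0.683" --pt "0 0 0 0 0 0.683" --fingers 0.5

```text
t: 0.52
ee_pos: [234.5, -632.6, 217.9]
orientation: [[1.0, 0.0, -0.0], [0.0, -1.0, 0.001], [-0.0, -0.001, -1.0]]
contact_force: [0.2, 0.6, -0.1]
grip_width: 64.1
```

```bash
python3 -c "
from bench import ctrl
s=ctrl.get_state();print(s['t'],s['ee_pos'],s['orientation'],s['joints'],s['grip_width'])"
```

```text
0.5167 [ 234.45977169 -632.63517094  217.89562152] [[ 9.99999950e-01  1.91338654e-04 -2.50670338e-04]
 [ 1.91596558e-04 -9.99999452e-01  1.02923588e-03]
 [-2.50473268e-04 -1.02928385e-03 -9.99999439e-01]] [-7.82650039e+01  1.64266217e+01  9.03766515e+01 -2.15991113e-03
  7.32573862e+01  1.17246491e+01] 64.07984898176528
```

arm_command --pt "0.238 -0.529 0 0 0 0" --pt "0.238 -0.529 0 0 0 0" --pt "0.238 -0.529 0 0 0 0" --pt "0.238 -0.529 0 0 0 0" --pt "0.238 -0.529 0 0 0 0"

```text
t: 0.93
ee_pos: [308.3, -469.2, 217.9]
orientation: [[1.0, 0.004, 0.0], [0.004, -1.0, 0.004], [0.0, -0.004, -1.0]]
contact_force: [0.2, 0.4, 0.4]
grip_width: 63.9
```

arm_command --pt "0.238 -0.529 0 0 0 0" --pt "0.238 -0.529 0 0 0 0" --pt "0.238 -0.529 0 0 0 0" --pt "0.238 -0.529 0 0 0 0" --pt "0.238 -0.529 0 0 0 0"

```text
t: 1.35
ee_pos: [379.7, -311.5, 218.4]
orientation: [[1.0, 0.004, 0.001], [0.004, -1.0, 0.002], [0.001, -0.002, -1.0]]
contact_force: [-0.2, -0.7, -0.3]
grip_width: 63.8
```

arm_command --pt "0.238 -0.529 0 0 0 0" --pt "0.238 -0.529 0 0 0 0" --pt "0.238 -0.529 0 0 0 0" --pt "0.238 -0.529 0 0 0 0" --pt "0.238 -0.529 0 0 0 0"

```text
t: 1.77
ee_pos: [451.6, -153.4, 218.7]
orientation: [[1.0, 0.004, 0.001], [0.004, -1.0, 0.002], [0.001, -0.002, -1.0]]
contact_force: [-0.5, 0.6, -1.1]
grip_width: 64.2
```

arm_command --pt "0 0 0.13 0 0 0" --pt "0 0 0.26 0 0 0" --pt "0 0 0.36 0 0 0" --pt "0 0 0.36 0 0 0" --pt "0 0 0.36 0 0 0"

```text
t: 2.18
ee_pos: [449.0, -157.5, 109.3]
orientation: [[1.0, -0.002, -0.004], [-0.002, -1.0, 0.002], [-0.004, -0.002, -1.0]]
contact_force: [0.2, 0.8, 1.1]
grip_width: 64.3
```

```bash
python3 - <<'E'
from bench import ctrl
import cv2,numpy as np
o=[]
for n in("scene","top"):
    p=ctrl.snapshot(n)["pixels"][:,:,::-1]
    x,y=(100,120) if n=="scene" else (200,110)
    o.append(cv2.resize(p[y:y+180,x:x+260],None,fx=1.5,fy=1.5,interpolation=2))
cv2.imwrite("pics/a1.png",np.hstack(o))
print(ctrl.get_state()["ee_pos"])
E
```

```text
[ 451.46642392 -158.86313159  112.73159976]
```

View pics/a1.png

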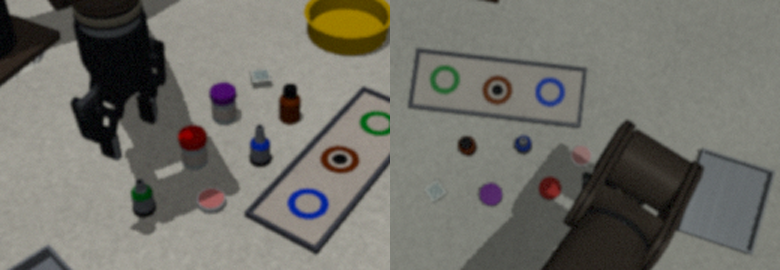

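The crop shows the open gripper directly over the green objective (crop 143,195), with the red pot well clear beside it. Descend and grip.

arm_command --pt "0 0 0.08 0 0 0" --pt "0 0 0.16 0 0 0" --pt "0 0 0.23 0 0 0" --pt "0 0 0.28 0 0 0" --pt "0 0 0.295 0 0 0"

```text
t: 2.7
ee_pos: [450.5, -158.1, 22.3]
orientation: [[1.0, -0.003, 0.0], [-0.003, -1.0, -0.0], [0.0, 0.0, -1.0]]
contact_force: [-0.1, 0.5, 0.2]
grip_width: 64.2
```

arm_command --pt "0 0 0 0 0 0" --pt "0 0 0 0 0 0" --pt "0 0 0 0 0 0" --pt "0 0 0 0 0 0" --pt "0 0 0 0 0 0" --fingers -0.6 --grip_force 30

```text
t: 3.12
ee_pos: [451.8, -157.4, 24.5]
orientation: [[1.0, -0.004, 0.003], [-0.004, -1.0, 0.0], [0.003, -0.0, -1.0]]
contact_force: [0.5, 4.0, 6.9]
grip_width: 17.6
```

arm_command --pt "0 0 0 0 0 0" --pt "0 0 0 0 0 0" --pt "0 0 0 0 0 0" --pt "0 0 0 0 0 0" --pt "0 0 0 0 0 0"

```text
t: 3.53
ee_pos: [451.8, -157.4, 24.5]
orientation: [[1.0, -0.003, 0.003], [-0.003, -1.0, 0.0], [0.003, -0.0, -1.0]]
contact_force: [-1.4, 3.4, 7.1]
grip_width: 18.0
```

```bash
cat > look.py <<'E'
import sys
from bench import ctrl
import cv2,numpy as np
name,sx,sy,tx,ty,w=sys.argv[1],*map(int,sys.argv[2:7])
o=[]
for n,x,y in(("scene",sx,sy),("top",tx,ty)):
    p=ctrl.snapshot(n);np.savez(n+"L.npz",**p);p=p["pixels"][:,:,::-1]
    c=p[max(0,y-w):y+w,max(0,x-w):x+w];o.append(cv2.resize(c,(390,390),interpolation=2))
cv2.imwrite(f"pics/{name}.png",np.hstack(o))
s=ctrl.get_state();print(s["ee_pos"].round(1),s["contact_force"],s["moment"],s["grip_width"],s["t"])
E
python3 look.py a2 195 245 346 241 60
```

```text
[ 451.8 -157.4   24.5] [-1.02224835  4.43955609  6.8964959 ] [ 0.73487868  0.10852307 -0.04610463] 17.586350287976565 3.6333
```

View pics/a2.png

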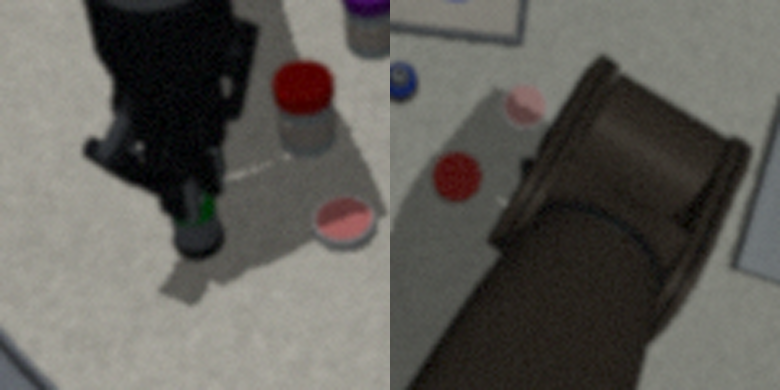

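```bash
python3 - <<'E'
from h import *
for n in("scene","top"):
    d=dict(np.load(n+"L.npz"))
    for p in([451.8,-157.4,24.5],[451.8,-157.4,7.5],[448.5,-157,0],[448.5,-157,52],[448.5,-157,30]):
        c=d["rotation"].T@(np.array(p)-d["position"]);uv=(d["intrinsics"]@c)[:2]/c[2];o=(195,245) if n=="scene" else (346,241)
        print(n,p,uv.round(1),"crop",((uv-np.array(o)+60)*3.25).round(0))
d=dict(np.load("sceneL.npz"));cl=cloud(d)
# fingertip points near
for u,v in[(185,175),(185,200),(190,220),(205,180),(100,150),(205,210),(195,240)]:
    U,V=int(u/3.25+135),int(v/3.25+185);print((u,v),cl[V,U].round(1))
E
```

```text
scene [451.8, -157.4, 24.5] [196.3 251.7] crop [199. 217.]
scene [451.8, -157.4, 7.5] [197.4 257.6] crop [203. 236.]
scene [448.5, -157, 0] [196.6 259.4] crop [200. 242.]
scene [448.5, -157, 52] [193.3 241.1] crop [189. 182.]
scene [448.5, -157, 30] [194.7 249. ] crop [194. 208.]
top [451.8, -157.4, 24.5] [347.8 239.6] crop [201. 190.]
top [451.8, -157.4, 7.5] [347.  240.1] crop [198. 192.]
top [448.5, -157, 0] [346.5 241.6] crop [197. 197.]
top [448.5, -157, 52] [349. 240.] crop [205. 192.]
top [448.5, -157, 30] [347.9 240.7] crop [201. 194.]
(185, 175) [ 460.5 -174.    82. ]
(185, 200) [ 456.2 -173.4   58. ]
(190, 220) [ 457.7 -172.7   41.6]
(205, 180) [ 455.4 -151.1   53.1]
(100, 150) [ 447.1 -218.7  133.4]
(205, 210) [ 458.3 -158.5   36.5]
(195, 240) [ 455.5 -168.    18.7]
```

The grip closed to 17.6 mm on the nose instead of 28 mm on the barrel. The barrel is still visible below the tips, so the fingertips are higher than assumed. I'll release, lift and measure the tip height from the images.

arm_command --pt "0 0 0 0 0 0" --pt "0 0 0 0 0 0" --pt "0 0 0 0 0 0" --pt "0 0 0 0 0 0" --pt "0 0 0 0 0 0" --fingers 0.2

```text
t: 4.05
ee_pos: [450.0, -157.5, 22.0]
orientation: [[1.0, -0.003, -0.0], [-0.003, -1.0, -0.0], [-0.0, 0.0, -1.0]]
contact_force: [-0.1, 0.0, -0.6]
grip_width: 51.3
```

arm_command --pt "0 0 -0.07 0 0 0" --pt "0 0 -0.15 0 0 0" --pt "0 0 -0.2 0 0 0" --pt "0 0 -0.2 0 0 0" --pt "0 0 -0.2 0 0 0"

```text
t: 4.47
ee_pos: [450.5, -157.8, 82.5]
orientation: [[1.0, -0.003, 0.002], [-0.003, -1.0, -0.001], [0.002, 0.001, -1.0]]
contact_force: [0.3, -0.6, -0.9]
grip_width: 51.5
```

```bash
python3 look.py a3 195 235 346 241 60; python3 - <<'E'
from h import *
d=dict(np.load("sceneL.npz"));cl=cloud(d)
R=(abs(cl[...,0]-450)<45)&(abs(cl[...,1]+157)<75)
for z in range(0,130,6):
    p=cl[R&(cl[...,2]>=z)&(cl[...,2]<z+6)]
    if z>2: print(z,len(p),"x",np.percentile(p[:,0],[2,98]).round(0),"y hist",np.histogram(p[:,1],np.arange(-222,-90,10))[0])
E
```

```text
[ 449.2 -157.    80.7] [ 0.43290441 -0.23392859 -1.25103328] [ 0.01698666  0.0276403  -0.00156858] 51.47878483589736 4.5667
6 45 x [437. 462.] y hist [ 0  0  0  0  3 30 11  1  0  0  0  0  0]
12 28 x [441. 460.] y hist [ 0  0  0  0  0 20  7  1  0  0  0  0  0]
18 29 x [442. 461.] y hist [ 0  0  0  0  2 21  6  0  0  0  0  0  0]
24 34 x [441. 461.] y hist [ 0  0  0  0  0 20 13  1  0  0  0  0  0]
30 56 x [436. 460.] y hist [ 0  0  0  0  0 37 13  6  0  0  0  0  0]
36 53 x [439. 457.] y hist [ 0  0  0  0  0 23 24  6  0  0  0  0  0]
42 16 x [442. 452.] y hist [ 0  0  0  0  0  3 12  1  0  0  0  0  0]
48 24 x [441. 452.] y hist [ 0  0  0  0  0  4 20  0  0  0  0  0  0]
54 1 x [450. 450.] y hist [0 0 0 0 0 0 1 0 0 0 0 0 0]Traceback (most recent call last):
  File "<stdin>", line 6, in <module>
    return _quantile_unchecked(
        a, q, axis, out, overwrite_input, method, keepdims, weights)
    return _ureduce(a,
                    func=_quantile_ureduce_func,
    ...<5 lines>...
                    overwrite_input=overwrite_input,
                    method=method)
    r = func(a, **kwargs)
    result = _quantile(arr,
                       quantiles=q,
    ...<2 lines>...
                       out=out,
                       weights=wgt)
    slices_having_nans = np.isnan(arr[-1, ...])
                                  ~~~^^^^^^^^^
IndexError: index -1 is out of bounds for axis 0 with size 0
```

View pics/a3.png

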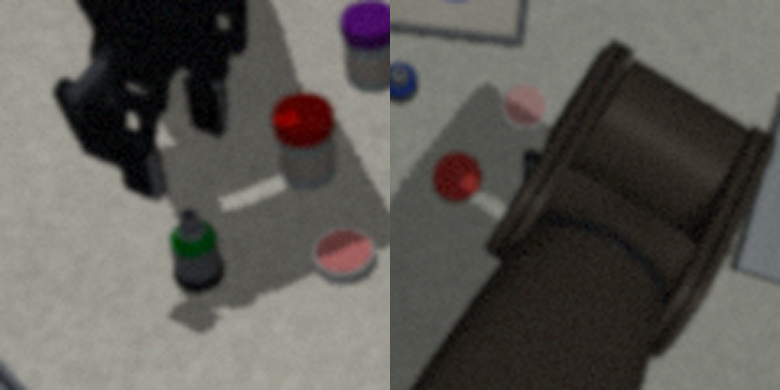

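The objective is still upright at crop (197,260), with the fingertips at crop (140,190) and (205,125). Next I'll get the tip positions from depth.

```bash
python3 - <<'E'
from h import *
d=dict(np.load("sceneL.npz"));cl=cloud(d)
R=(abs(cl[...,0]-450)<60)&(abs(cl[...,1]+157)<75)
for z in range(60,150,5):
    p=cl[R&(cl[...,2]>=z)&(cl[...,2]<z+5)]
    if len(p): print(z,len(p),"x",np.percentile(p[:,0],[2,98]).round(0),"y hist",np.histogram(p[:,1],np.arange(-232,-80,10))[0])
for y0,y1 in((-215,-165),(-150,-100)):
    q=cl[R&(cl[...,2]>60)&(cl[...,1]>y0)&(cl[...,1]<y1)];q=q[q[:,2]<q[:,2].min()+12];print(q.min(0).round(1),np.median(q,0).round(1),q.max(0).round(1))
E
```

```text
95 9 x [442. 456.] y hist [0 0 0 0 2 0 0 0 0 5 2 0 0 0 0]
100 30 x [439. 460.] y hist [ 0  0  0  2  6  0  0  0  0 14  8  0  0  0  0]
105 42 x [439. 461.] y hist [ 0  0  0  7 10  0  0  0  0 16  7  2  0  0  0]
110 58 x [439. 461.] y hist [ 0  0  0 20 12  0  0  0  0 18  6  2  0  0  0]
115 51 x [440. 460.] y hist [ 0  0  0 15 11  0  0  0  0 12 12  1  0  0  0]
120 47 x [440. 461.] y hist [ 0  0  0 12  9  0  0  0  0 16  9  1  0  0  0]
125 51 x [441. 461.] y hist [ 0  0  0 12 14  0  0  0  0 12 11  2  0  0  0]
130 40 x [439. 461.] y hist [ 0  0  0  8  6  0  0  0  0 17  9  0  0  0  0]
135 34 x [441. 461.] y hist [ 0  0  0  6  1  0  0  0  0  5 21  0  1  0  0]
140 50 x [441. 462.] y hist [ 0  0  0 11  6  0  0  0  0  2 23  3  4  1  0]
145 96 x [440. 462.] y hist [ 0 17  6 19 20  0  0  0  0  2 18  8  4  2  0]
[ 443.2 -197.5   98.6] [ 455.9 -191.2  106.5] [ 460.3 -184.6  110.6]
[ 436.5 -133.6   96.7] [ 451.7 -132.4  103.8] [ 461.8 -119.4  108.7]
```

arm_command --pt "0 0 0.08 0 0 0" --pt "0 0 0.16 0 0 0" --pt "0 0 0.22 0 0 0" --pt "0 0 0.24 0 0 0" --pt "0 0 0.24 0 0 0"

```text
t: 4.98
ee_pos: [447.6, -156.0, 7.0]
orientation: [[1.0, -0.003, -0.006], [-0.003, -1.0, 0.004], [-0.006, -0.004, -1.0]]
contact_force: [-0.2, 0.1, -0.4]
grip_width: 51.5
```

```bash
cat > tips.py <<'E'
from h import *
from bench import ctrl
d=ctrl.snapshot("scene");cl=cloud(d);s=ctrl.get_state();e=s["ee_pos"];w=s["grip_width"]/2
print(e.round(1),s["contact_force"].round(1),s["grip_width"].round(1),s["t"])
R=(abs(cl[...,0]-e[0])<18)&(cl[...,2]>4)&(cl[...,2]<e[2]+60)
for y0,y1 in((e[1]-w-20,e[1]-w-1),(e[1]+w+1,e[1]+w+20)):
    q=cl[R&(cl[...,1]>y0)&(cl[...,1]<y1)]
    if len(q): print(len(q),"tip z",np.percentile(q[:,2],[0,3]).round(1),"mid",np.median(q,0).round(1))
E
python3 tips.py
```

```text
Traceback (most recent call last):
  File "tips.py", line 4, in <module>
    print(e.round(1),s["contact_force"].round(1),s["grip_width"].round(1),s["t"])
                                                 ^^^^^^^^^^^^^^^^^^^^^
AttributeError: 'float' object has no attribute 'round'
```

```bash
sed -i 's/s\["grip_width"\].round(1)/s["grip_width"]/' tips.py; python3 tips.py
```

```text
[ 449.9 -157.4    9.8] [-0.3  0.1  0.1] 51.35307687787741 5.0833
126 tip z [25.  29.3] mid [ 454.5 -192.8   45.6]
77 tip z [29.1 31.7] mid [ 454.9 -129.    55.6]
```

arm_command --pt "0 0 0.03 0 0 0" --pt "0 0 0.06 0 0 0" --pt "0 0 0.06 0 0 0"

```text
t: 5.33
ee_pos: [449.2, -157.0, -9.2]
orientation: [[1.0, -0.003, -0.002], [-0.003, -1.0, 0.001], [-0.002, -0.001, -1.0]]
contact_force: [-0.9, 0.2, -0.7]
grip_width: 51.5
```

arm_command --pt "0 0 0 0 0 0" --pt "0 0 0 0 0 0" --pt "0 0 0 0 0 0" --pt "0 0 0 0 0 0" --pt "0 0 0 0 0 0" --fingers -0.6 --grip_force 30

```text
t: 5.75
ee_pos: [450.3, -157.6, -7.7]
orientation: [[1.0, -0.003, 0.001], [-0.003, -1.0, -0.0], [0.001, 0.0, -1.0]]
contact_force: [-0.2, 0.4, 1.5]
grip_width: 27.9
```

```bash
python3 tips.py
```

```text
[ 450.3 -157.5   -7.7] [-0.7  0.6  0.5] 28.047590651436025 5.8
133 tip z [ 7.7 11. ] mid [ 456.5 -181.4   27.8]
67 tip z [ 8.6 11.9] mid [ 458.  -140.5   42.1]
```

arm_command --pt "0 0 -0.06 0 0 0" --pt "0 0 -0.14 0 0 0" --pt "0 0 -0.24 0 0 0" --pt "0 0 -0.33 0 0 0" --pt "0 0 -0.367 0 0 0"

```text
t: 6.22
ee_pos: [452.0, -158.6, 105.9]
orientation: [[1.0, -0.003, 0.006], [-0.003, -1.0, -0.003], [0.006, 0.003, -1.0]]
contact_force: [1.2, -0.4, -0.9]
grip_width: 27.6
```

arm_command --pt "0.05 -0.07 0 0 0 0" --pt "0.12 -0.17 0 0 0 0" --pt "0.2 -0.288 0 0 0 0" --pt "0.28 -0.403 0 0 0 0" --pt "0.343 -0.493 0 0 0 0"

```text
t: 6.63
ee_pos: [553.9, -7.6, 101.1]
orientation: [[1.0, -0.003, -0.001], [-0.003, -1.0, 0.0], [-0.001, -0.0, -1.0]]
contact_force: [0.3, -0.8, -1.9]
grip_width: 28.2
```

arm_command --pt "0.06 -0.086 0 0 0 0" --pt "0.14 -0.2 0 0 0 0" --pt "0.22 -0.316 0 0 0 0" --pt "0.3 -0.431 0 0 0 0" --pt "0.343 -0.493 0 0 0 0"

```text
t: 7.05
ee_pos: [657.8, 141.3, 100.7]
orientation: [[1.0, -0.001, -0.0], [-0.001, -1.0, 0.001], [-0.0, -0.001, -1.0]]
contact_force: [-0.3, -0.9, -2.1]
grip_width: 28.2
```

arm_command --pt "0 0 0.08 0 0 0" --pt "0 0 0.16 0 0 0" --pt "0 0 0.22 0 0 0" --pt "0 0 0.25 0 0 0" --pt "0 0 0.25 0 0 0"

```text
t: 7.47
ee_pos: [653.6, 137.5, 22.6]
orientation: [[1.0, -0.003, -0.008], [-0.003, -1.0, -0.0], [-0.008, 0.0, -1.0]]
contact_force: [-1.3, 0.5, -0.4]
grip_width: 28.1
```

```bash
python3 look.py b1 340 205 245 175 60
```

```text
[656.6 137.6  26.9] [ 0.00386473  0.02818508 -1.01954257] [-0.07235888  0.03393614  0.00453524] 28.17190791558129 7.5667
```

View pics/b1.png

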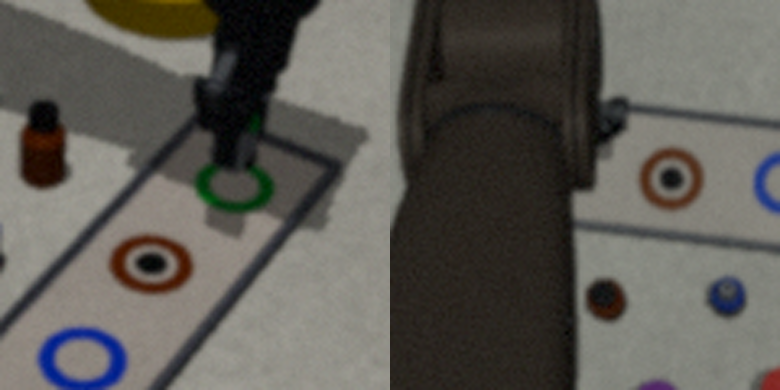

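The objective hangs over the green ring (crop 235,185), held and upright. Lower and release.

arm_command --pt "0 0 0.04 0 0 0" --pt "0 0 0.07 0 0 0" --pt "0 0 0.09 0 0 0" --pt "0 0 0.097 0 0 0" --pt "0 0 0.097 0 0 0"

```text
t: 7.98
ee_pos: [656.5, 137.7, -2.3]
orientation: [[1.0, -0.003, -0.001], [-0.003, -1.0, -0.0], [-0.001, 0.0, -1.0]]
contact_force: [1.5, 0.2, -1.0]
grip_width: 28.1
```

arm_command --pt "0 0 0 0 0 0" --pt "0 0 0 0 0 0" --pt "0 0 0 0 0 0" --pt "0 0 0 0 0 0" --pt "0 0 0 0 0 0" --fingers 0.2

```text
t: 8.4
ee_pos: [657.0, 137.8, -1.6]
orientation: [[1.0, -0.003, 0.001], [-0.003, -1.0, 0.0], [0.001, -0.0, -1.0]]
contact_force: [0.4, 0.1, -0.3]
grip_width: 51.1
```

arm_command --pt "0 0 -0.06 0 0 0" --pt "0 0 -0.15 0 0 0" --pt "0 0 -0.25 0 0 0" --pt "0 0 -0.33 0 0 0" --pt "0 0 -0.345 0 0 0"

```text
t: 8.82
ee_pos: [660.2, 138.1, 107.9]
orientation: [[1.0, -0.003, 0.01], [-0.003, -1.0, 0.001], [0.01, -0.001, -1.0]]
contact_force: [0.3, 0.9, 1.2]
grip_width: 51.4
```

arm_command --pt "-0.07 0.086 0 0 0 0" --pt "-0.16 0.197 0 0 0 0" --pt "-0.25 0.308 0 0 0 0" --pt "-0.34 0.418 0 0 0 0" --pt "-0.39 0.48 0 0 0 0"

```text
t: 9.23
ee_pos: [536.3, -7.5, 100.3]
orientation: [[1.0, -0.003, -0.003], [-0.003, -1.0, -0.0], [-0.003, 0.0, -1.0]]
contact_force: [0.5, -0.3, 0.2]
grip_width: 51.2
```

arm_command --pt "0 0 0 0 0 0" --pt "0 0 0.05 0 0 0" --pt "0 0 0.1 0 0 0" --pt "0 0 0.13 0 0 0" --pt "0 0 0.13 0 0 0"

```text
t: 9.65
ee_pos: [537.4, -5.3, 59.7]
orientation: [[1.0, -0.003, -0.005], [-0.003, -1.0, 0.001], [-0.005, -0.001, -1.0]]
contact_force: [-0.1, 0.3, -0.0]
grip_width: 51.3
```

```bash
python3 look.py b2 285 210 260 190 60; python3 tips.py
```

```text
[539.2  -5.5  62. ] [ 0.47601722  0.26104764 -0.375833  ] [-0.01554714 -0.00096271 -0.05889169] 51.406885543729345 9.75
[539.7  -5.6  62.8] [ 0.6 -0.7  0.1] 51.59340310612375 9.8
134 tip z [75.5 79.4] mid [544.1 -41.9  98.7]
43 tip z [81.5 84.5] mid [545.1  22.7 112.2]
```

View pics/b2.png

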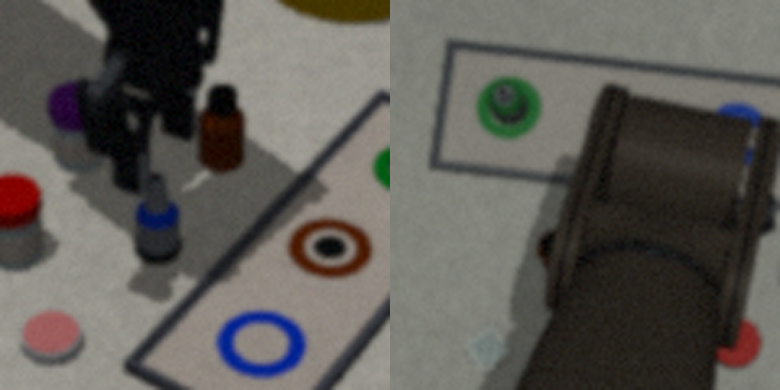

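The green objective stands in its ring (right crop 508,103), and the blue one is between the fingers. Grip it.

arm_command --pt "0 0 0.07 0 0 0" --pt "0 0 0.14 0 0 0" --pt "0 0 0.2 0 0 0" --pt "0 0 0.235 0 0 0" --pt "0 0 0.235 0 0 0"

```text
t: 10.22
ee_pos: [537.9, -5.5, -9.8]
orientation: [[1.0, -0.003, -0.004], [-0.003, -1.0, 0.001], [-0.004, -0.001, -1.0]]
contact_force: [-0.2, -0.6, -0.4]
grip_width: 51.3
```

arm_command --pt "0 0 0 0 0 0" --pt "0 0 0 0 0 0" --pt "0 0 0 0 0 0" --pt "0 0 0 0 0 0" --pt "0 0 0 0 0 0" --fingers -0.6

```text
t: 10.63
ee_pos: [540.6, -6.1, -6.5]
orientation: [[1.0, -0.003, 0.003], [-0.003, -1.0, -0.0], [0.003, 0.0, -1.0]]
contact_force: [0.3, 0.6, 4.1]
grip_width: 27.2
```

arm_command --pt "0 0 -0.05 0 0 0" --pt "0 0 -0.12 0 0 0" --pt "0 0 -0.18 0 0 0" --pt "0 0 -0.2 0 0 0" --pt "0 0 -0.2 0 0 0"

```text
t: 11.05
ee_pos: [540.8, -6.2, 54.0]
orientation: [[1.0, -0.003, 0.004], [-0.003, -1.0, -0.001], [0.004, 0.001, -1.0]]
contact_force: [0.1, -0.3, -2.4]
grip_width: 27.2
```

arm_command --pt "0.08 0.037 0 0 0 0" --pt "0.17 0.079 0 0 0 0" --pt "0.26 0.121 0 0 0 0" --pt "0.324 0.151 0 0 0 0" --pt "0.324 0.151 0 0 0 0"

```text
t: 11.47
ee_pos: [639.1, -53.6, 51.1]
orientation: [[1.0, -0.004, 0.002], [-0.004, -1.0, -0.001], [0.002, 0.001, -1.0]]
contact_force: [-0.2, -0.3, -0.5]
grip_width: 27.4
```

arm_command --pt "0 0 0 0 0 0" --pt "0 0 0.06 0 0 0" --pt "0 0 0.12 0 0 0" --pt "0 0 0.165 0 0 0" --pt "0 0 0.182 0 0 0"

```text
t: 11.88
ee_pos: [633.5, -50.6, -4.5]
orientation: [[1.0, -0.002, -0.007], [-0.002, -1.0, 0.001], [-0.007, -0.001, -1.0]]
contact_force: [-8.8, 1.2, 19.7]
grip_width: 27.7
```

arm_command --pt "0 0 0 0 0 0" --pt "0 0 0 0 0 0" --pt "0 0 0 0 0 0"

```text
t: 12.13
ee_pos: [635.9, -51.2, -2.8]
orientation: [[1.0, -0.003, -0.0], [-0.003, -1.0, 0.0], [-0.0, -0.0, -1.0]]
contact_force: [0.2, 0.5, -1.2]
grip_width: 27.4
```

```bash
python3 look.py b3 305 250 300 180 60
```

```text
[636.3 -51.3  -2.5] [-0.54628623 -0.61258486 -0.54363678] [0.00827562 0.00931297 0.01627194] 27.642285502732054 12.2333
```

View pics/b3.png

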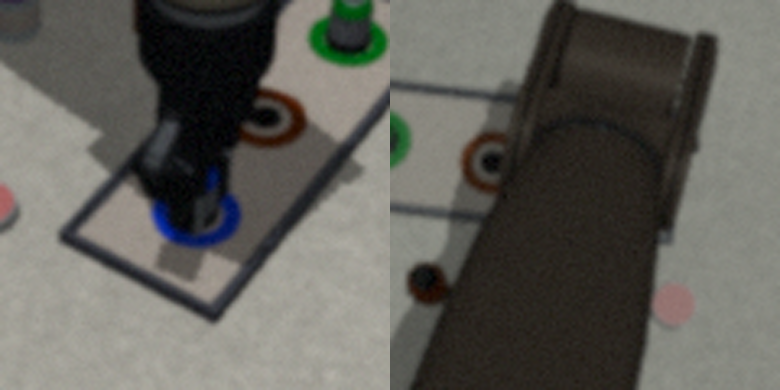

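The blue objective is in its ring (crop 197,215); the touchdown overshot briefly to 20 N and settled. Release, then go to the bottle.

arm_command --pt "0 0 0 0 0 0" --pt "0 0 0 0 0 0" --pt "0 0 0 0 0 0" --pt "0 0 0 0 0 0" --pt "0 0 0 0 0 0" --fingers 0.2

```text
t: 12.65
ee_pos: [636.6, -51.5, -2.3]
orientation: [[1.0, -0.003, 0.0], [-0.003, -1.0, -0.0], [0.0, 0.0, -1.0]]
contact_force: [0.1, 0.2, -0.2]
grip_width: 51.0
```

arm_command --pt "0 0 -0.06 0 0 0" --pt "0 0 -0.15 0 0 0" --pt "0 0 -0.25 0 0 0" --pt "0 0 -0.33 0 0 0" --pt "0 0 -0.345 0 0 0"

```text
t: 13.07
ee_pos: [639.8, -52.2, 107.0]
orientation: [[1.0, -0.003, 0.01], [-0.003, -1.0, -0.002], [0.01, 0.002, -1.0]]
contact_force: [0.3, -0.1, 0.9]
grip_width: 51.4
```

arm_command --pt "-0.08 -0.111 0 0 0 0" --pt "-0.16 -0.223 0 0 0 0" --pt "-0.24 -0.334 0 0 0 0" --pt "-0.32 -0.446 0 0 0 0" --pt "-0.339 -0.472 0 0 0 0"

```text
t: 13.48
ee_pos: [530.5, 94.2, 99.2]
orientation: [[1.0, 0.0, -0.005], [0.0, -1.0, 0.002], [-0.005, -0.002, -1.0]]
contact_force: [0.5, -0.2, -0.0]
grip_width: 51.4
```

arm_command --pt "0 0 0 0 0 0" --pt "0 0 0.05 0 0 0" --pt "0 0 0.1 0 0 0" --pt "0 0 0.13 0 0 0" --pt "0 0 0.13 0 0 0"

```text
t: 13.9
ee_pos: [534.0, 89.4, 59.3]
orientation: [[1.0, -0.004, -0.005], [-0.004, -1.0, -0.0], [-0.005, 0.0, -1.0]]
contact_force: [-0.3, 0.5, -1.6]
grip_width: 51.0
```

```bash
python3 look.py b4 295 200 260 190 60; python3 tips.py
```

```text
[535.4  89.6  61.5] [-0.11023798 -0.56649287  0.10827092] [-0.00232572 -0.02891853  0.02259802] 51.32663785144726 14.0
[535.9  89.7  62.2] [-0.1  0.7  1.2] 51.19015767321725 14.05
130 tip z [74.7 78.2] mid [540.   52.6  97.7]
39 tip z [78.  80.2] mid [542.7 117.7 107.8]
```

View pics/b4.png

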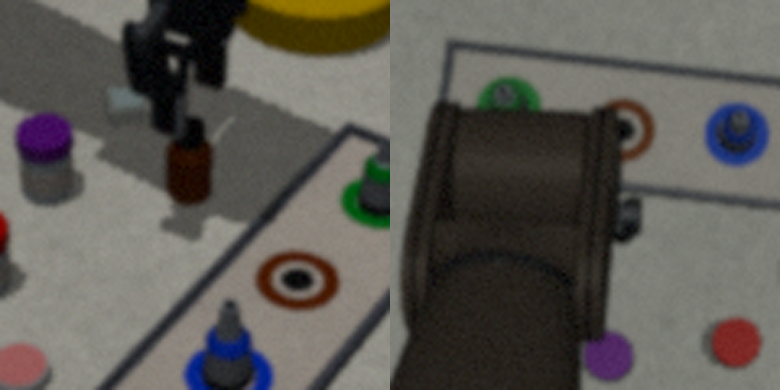

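Blue stands in its ring, and the bottle is under the jaws (crop 188,165). Grip the bottle and carry it.

arm_command --pt "0 0 0.07 0 0 0" --pt "0 0 0.14 0 0 0" --pt "0 0 0.2 0 0 0" --pt "0 0 0.233 0 0 0" --pt "0 0 0.233 0 0 0"

```text
t: 14.47
ee_pos: [533.8, 90.2, -9.6]
orientation: [[1.0, -0.003, -0.004], [-0.003, -1.0, 0.0], [-0.004, -0.0, -1.0]]
contact_force: [-1.0, -0.6, 0.7]
grip_width: 51.2
```

arm_command --pt "0 0 0 0 0 0" --pt "0 0 0 0 0 0" --pt "0 0 0 0 0 0" --pt "0 0 0 0 0 0" --pt "0 0 0 0 0 0" --fingers -0.6

```text
t: 14.88
ee_pos: [536.2, 90.4, -6.6]
orientation: [[1.0, -0.003, 0.003], [-0.003, -1.0, -0.0], [0.003, 0.0, -1.0]]
contact_force: [-1.0, -1.5, 3.3]
grip_width: 30.9
```

arm_command --pt "0 0 -0.05 0 0 0" --pt "0 0 -0.12 0 0 0" --pt "0 0 -0.18 0 0 0" --pt "0 0 -0.2 0 0 0" --pt "0 0 -0.2 0 0 0"

```text
t: 15.3
ee_pos: [536.7, 90.4, 54.2]
orientation: [[1.0, -0.003, 0.005], [-0.003, -1.0, -0.0], [0.005, 0.0, -1.0]]
contact_force: [0.6, 0.3, 0.4]
grip_width: 30.7
```

arm_command --pt "0.08 0.036 0 0 0 0" --pt "0.17 0.077 0 0 0 0" --pt "0.26 0.118 0 0 0 0" --pt "0.346 0.157 0 0 0 0" --pt "0.346 0.157 0 0 0 0"

```text
t: 15.72
ee_pos: [642.4, 40.6, 51.3]
orientation: [[1.0, -0.005, 0.003], [-0.005, -1.0, -0.001], [0.003, 0.001, -1.0]]
contact_force: [0.4, -0.1, 0.7]
grip_width: 31.1
```

arm_command --pt "0 0 0 0 0 0" --pt "0 0 0.05 0 0 0" --pt "0 0 0.1 0 0 0" --pt "0 0 0.13 0 0 0" --pt "0 0 0.15 0 0 0"

```text
t: 16.13
ee_pos: [635.6, 43.8, 3.4]
orientation: [[1.0, -0.002, -0.006], [-0.002, -1.0, 0.001], [-0.006, -0.001, -1.0]]
contact_force: [-0.4, 0.6, -0.8]
grip_width: 31.0
```

arm_command --pt "0 0 0.01 0 0 0" --pt "0 0 0.02 0 0 0" --pt "0 0 0.03 0 0 0" --pt "0 0 0.03 0 0 0" --pt "0 0 0.03 0 0 0"

```text
t: 16.55
ee_pos: [639.3, 43.0, -1.4]
orientation: [[1.0, -0.003, 0.002], [-0.003, -1.0, -0.0], [0.002, 0.0, -1.0]]
contact_force: [0.3, -0.1, -0.1]
grip_width: 31.1
```

```bash
python3 look.py b5 320 220 270 190 60; python3 tips.py
```

```text
[639.1  43.   -1.6] [-0.64899056 -0.33877337 -0.35899545] [-0.00731984 -0.009378    0.05902425] 30.88779003872814 16.65
[639.1  43.   -1.6] [-1.  -0.2 -0.6] 31.17398244991507 16.7
188 tip z [4.  4.1] mid [642.7  17.3  19.4]
45 tip z [4.  4.1] mid [648.3  63.2  22.1]
```

View pics/b5.png

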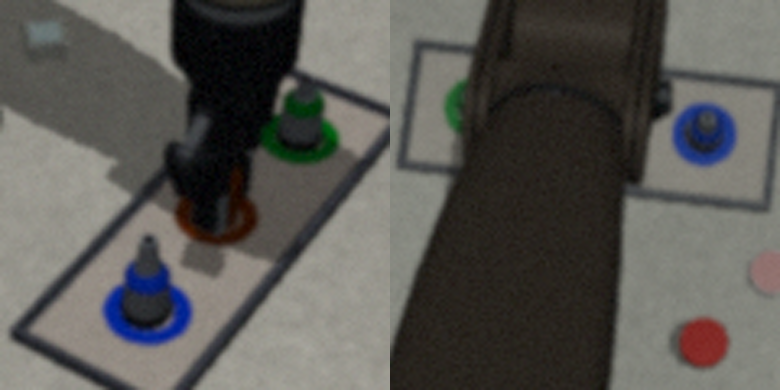

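The bottle sits in the brown ring (crop 215,215). Release it, then fetch the purple pot.

arm_command --pt "0 0 0.002 0 0 0" --pt "0 0 0.002 0 0 0" --pt "0 0 0.002 0 0 0" --pt "0 0 0.002 0 0 0" --pt "0 0 0.002 0 0 0" --fingers 0.2

```text
t: 17.12
ee_pos: [638.7, 43.0, -2.6]
orientation: [[1.0, -0.003, 0.0], [-0.003, -1.0, 0.0], [0.0, -0.0, -1.0]]
contact_force: [-0.1, -0.1, 0.1]
grip_width: 51.2
```

arm_command --pt "0 0 -0.06 0 0 0" --pt "0 0 -0.15 0 0 0" --pt "0 0 -0.25 0 0 0" --pt "0 0 -0.33 0 0 0" --pt "0 0 -0.347 0 0 0"

```text
t: 17.53
ee_pos: [642.1, 42.8, 107.3]
orientation: [[1.0, -0.003, 0.009], [-0.003, -1.0, -0.001], [0.009, 0.001, -1.0]]
contact_force: [0.2, 0.1, 0.7]
grip_width: 51.1
```

arm_command --pt "-0.13 -0.003 0 0 0 0" --pt "-0.26 -0.006 0 0 0 0" --pt "-0.39 -0.009 0 0 0 0" --pt "-0.52 -0.012 0 0 0 0" --pt "-0.631 -0.014 0 0 0 0" --fingers 0.5

```text
t: 17.95
ee_pos: [446.1, 48.1, 99.9]
orientation: [[1.0, -0.003, -0.003], [-0.003, -1.0, 0.0], [-0.003, -0.0, -1.0]]
contact_force: [-0.6, 0.3, -0.2]
grip_width: 64.1
```

arm_command --pt "0 0 0 0 0 0" --pt "0 0 0.05 0 0 0" --pt "0 0 0.1 0 0 0" --pt "0 0 0.1 0 0 0" --pt "0 0 0.1 0 0 0"

```text
t: 18.37
ee_pos: [448.7, 47.8, 70.5]
orientation: [[1.0, -0.003, -0.003], [-0.003, -1.0, 0.0], [-0.003, -0.0, -1.0]]
contact_force: [-0.4, -0.1, 0.9]
grip_width: 64.3
```

```bash
python3 look.py b6 260 195 270 190 70; python3 tips.py
```

```text
[450.   47.7  71.9] [0.35043753 0.40454475 0.38465341] [-0.03420112 -0.01981043  0.02176372] 64.10233288656991 18.4667
[450.3  47.7  72.2] [ 0.2 -0.3 -0. ] 64.13385292991305 18.5167
132 tip z [88.7 91.7] mid [454.5   4.8 111. ]
40 tip z [88.7 91.9] mid [455.   82.4 119.7]
```

View pics/b6.png

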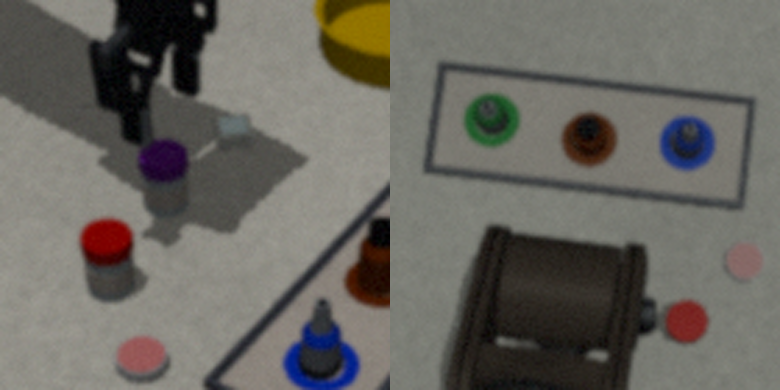

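All three spots are filled and the purple lid is under the jaws (crop 163,160). Grip it by the lid, then lift.

arm_command --pt "0 0 0.07 0 0 0" --pt "0 0 0.13 0 0 0" --pt "0 0 0.18 0 0 0" --pt "0 0 0.198 0 0 0" --pt "0 0 0.198 0 0 0"

```text
t: 18.93
ee_pos: [448.8, 47.8, 11.3]
orientation: [[1.0, -0.003, -0.002], [-0.003, -1.0, 0.0], [-0.002, -0.0, -1.0]]
contact_force: [0.8, -0.5, 0.2]
grip_width: 63.7
```

arm_command --pt "0 0 0 0 0 0" --pt "0 0 0 0 0 0" --pt "0 0 0 0 0 0" --pt "0 0 0 0 0 0" --pt "0 0 0 0 0 0" --fingers -0.5

```text
t: 19.35
ee_pos: [450.8, 47.6, 13.5]
orientation: [[1.0, -0.003, 0.003], [-0.003, -1.0, -0.0], [0.003, 0.0, -1.0]]
contact_force: [-0.7, 0.4, 5.1]
grip_width: 37.8
```

arm_command --pt "0 0 -0.06 0 0 0" --pt "0 0 -0.14 0 0 0" --pt "0 0 -0.24 0 0 0" --pt "0 0 -0.33 0 0 0" --pt "0 0 -0.367 0 0 0"

```text
t: 19.77
ee_pos: [451.5, 47.6, 126.1]
orientation: [[1.0, -0.003, 0.007], [-0.003, -1.0, -0.001], [0.007, 0.001, -1.0]]
contact_force: [0.5, -0.1, -0.2]
grip_width: 38.1
```

arm_command --pt "0 0.07 0 0 0 0" --pt "0 0.17 0 0 0 0" --pt "0 0.28 0 0 0 0" --pt "0 0.38 0 0 0 0" --pt "0 0.451 0 0 0 0"

```text
t: 20.18
ee_pos: [448.4, -89.4, 121.5]
orientation: [[1.0, -0.004, -0.001], [-0.004, -1.0, -0.0], [-0.001, 0.0, -1.0]]
contact_force: [0.5, 0.1, 0.1]
grip_width: 37.9
```

arm_command --pt "0 0.09 0 0 0 0" --pt "0 0.18 0 0 0 0" --pt "0 0.27 0 0 0 0" --pt "0 0.36 0 0 0 0" --pt "0 0.451 0 0 0 0"

```text
t: 20.6
ee_pos: [447.9, -223.7, 121.1]
orientation: [[1.0, -0.003, -0.001], [-0.003, -1.0, 0.001], [-0.001, -0.001, -1.0]]
contact_force: [0.0, 0.2, -0.6]
grip_width: 37.8
```

arm_command --pt "0 0.09 0 0 0 0" --pt "0 0.2 0 0 0 0" --pt "0 0.31 0 0 0 0" --pt "0 0.41 0 0 0 0" --pt "0 0.451 0 0 0 0"

```text
t: 21.02
ee_pos: [447.6, -361.4, 121.4]
orientation: [[1.0, -0.005, -0.0], [-0.005, -1.0, -0.001], [-0.0, 0.001, -1.0]]
contact_force: [-0.1, 0.5, 0.3]
grip_width: 37.9
```

arm_command --pt "0 0 0 0 0 0" --pt "0 0 0.08 0 0 0" --pt "0 0 0.17 0 0 0" --pt "0 0 0.24 0 0 0" --pt "0 0 0.28 0 0 0"

```text
t: 21.43
ee_pos: [446.7, -354.5, 34.7]
orientation: [[1.0, -0.002, -0.004], [-0.002, -1.0, 0.005], [-0.004, -0.005, -1.0]]
contact_force: [-0.1, -0.0, -1.2]
grip_width: 38.1
```

arm_command --pt "0 0 0.02 0 0 0" --pt "0 0 0.04 0 0 0" --pt "0 0 0.06 0 0 0" --pt "0 0 0.069 0 0 0" --pt "0 0 0.069 0 0 0"

```text
t: 21.85
ee_pos: [448.7, -358.3, 18.0]
orientation: [[1.0, -0.003, 0.001], [-0.003, -1.0, -0.001], [0.001, 0.001, -1.0]]
contact_force: [0.1, 0.4, 0.2]
grip_width: 38.1
```

```bash
python3 look.py b7 124 310 400 240 80
```

```text
[ 448.8 -358.6   18.3] [ 0.31287585  0.01199094 -0.59367725] [ 0.0491718  -0.00971395 -0.00117087] 37.694741437299285 21.95
```

View pics/b7.png

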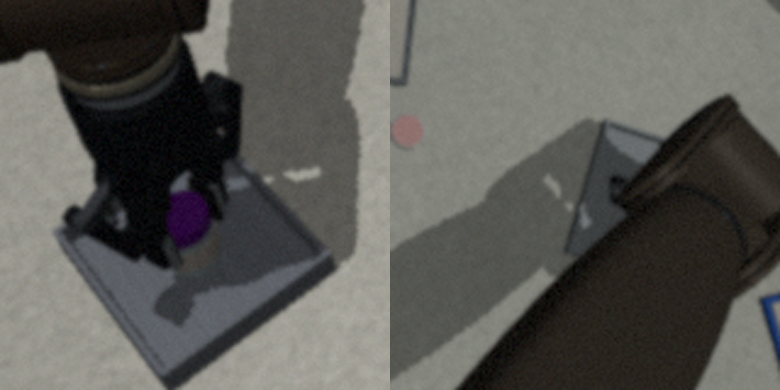

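The pot is over the tray floor (crop 190,235), upright. Release, then go to the red pot.

arm_command --pt "0 0 0.003 0 0 0" --pt "0 0 0.003 0 0 0" --pt "0 0 0.003 0 0 0" --pt "0 0 0.003 0 0 0" --pt "0 0 0.003 0 0 0" --fingers 0.5

```text
t: 22.37
ee_pos: [448.3, -358.2, 16.8]
orientation: [[1.0, -0.003, 0.0], [-0.003, -1.0, -0.0], [0.0, 0.0, -1.0]]
contact_force: [-0.5, -0.8, -0.4]
grip_width: 63.9
```

arm_command --pt "0 0 -0.06 0 0 0" --pt "0 0 -0.14 0 0 0" --pt "0 0 -0.24 0 0 0" --pt "0 0 -0.33 0 0 0" --pt "0 0 -0.35 0 0 0"

```text
t: 22.78
ee_pos: [450.5, -360.5, 127.3]
orientation: [[1.0, -0.003, 0.006], [-0.003, -1.0, -0.007], [0.006, 0.007, -1.0]]
contact_force: [1.0, -1.0, 0.5]
grip_width: 63.9
```

arm_command --pt "0.004 -0.1 0 0 0 0" --pt "0.008 -0.21 0 0 0 0" --pt "0.012 -0.32 0 0 0 0" --pt "0.016 -0.43 0 0 0 0" --pt "0.019 -0.51 0 0 0 0"

```text
t: 23.2
ee_pos: [453.6, -202.5, 120.6]
orientation: [[1.0, -0.002, -0.001], [-0.002, -1.0, 0.002], [-0.001, -0.002, -1.0]]
contact_force: [0.3, 0.0, -0.0]
grip_width: 63.9
```

arm_command --pt "0.004 -0.1 0 0 0 0" --pt "0.008 -0.21 0 0 0 0" --pt "0.012 -0.32 0 0 0 0" --pt "0.016 -0.43 0 0 0 0" --pt "0.019 -0.51 0 0 0 0"

```text
t: 23.62
ee_pos: [459.7, -49.8, 120.8]
orientation: [[1.0, -0.002, -0.001], [-0.002, -1.0, 0.001], [-0.001, -0.001, -1.0]]
contact_force: [0.4, -0.0, 0.4]
grip_width: 64.4
```

arm_command --pt "0 0 0 0 0 0" --pt "0 0 0.06 0 0 0" --pt "0 0 0.12 0 0 0" --pt "0 0 0.16 0 0 0" --pt "0 0 0.16 0 0 0"

```text
t: 24.03
ee_pos: [458.1, -51.9, 70.4]
orientation: [[1.0, -0.003, -0.006], [-0.003, -1.0, 0.002], [-0.006, -0.002, -1.0]]
contact_force: [-0.5, -0.9, 0.5]
grip_width: 64.1
```

```bash
python3 look.py b8 190 255 300 190 110; python3 tips.py
```

```text
[460.2 -52.5  73.1] [0.25085189 0.1459409  0.93372192] [ 0.0086453  -0.0566133   0.00916843] 63.94085239848048 24.1333
[460.9 -52.7  73.9] [ 0.8 -0.1  0.1] 63.98858304014046 24.1833
140 tip z [90.8 93.8] mid [465.3 -95.4 112.3]
55 tip z [89.  95.3] mid [466.2 -18.5 122.1]
```

View pics/b8.png

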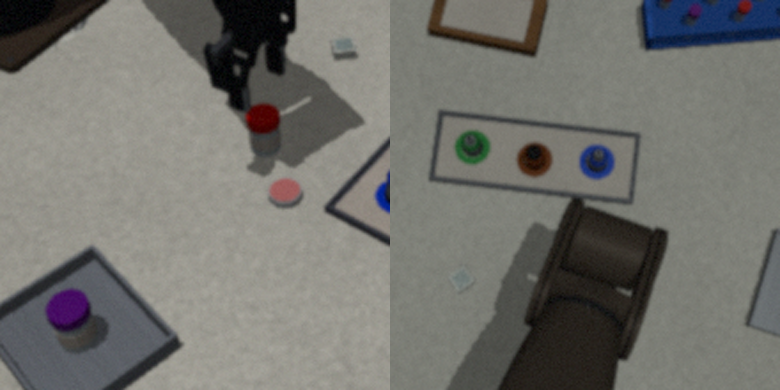

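The purple pot stands in the steel tray (crop 70,320), and the red lid is under the jaws. Grip, carry and lower into the tub.

arm_command --pt "0 0 0.07 0 0 0" --pt "0 0 0.13 0 0 0" --pt "0 0 0.18 0 0 0" --pt "0 0 0.205 0 0 0" --pt "0 0 0.205 0 0 0"

```text
t: 24.6
ee_pos: [459.9, -52.2, 11.3]
orientation: [[1.0, -0.003, -0.002], [-0.003, -1.0, 0.001], [-0.002, -0.001, -1.0]]
contact_force: [0.1, 1.2, -0.6]
grip_width: 64.0
```

arm_command --pt "0 0 0 0 0 0" --pt "0 0 0 0 0 0" --pt "0 0 0 0 0 0" --pt "0 0 0 0 0 0" --pt "0 0 0 0 0 0" --fingers -0.5

```text
t: 25.02
ee_pos: [461.8, -52.7, 13.5]
orientation: [[1.0, -0.003, 0.003], [-0.003, -1.0, -0.001], [0.003, 0.001, -1.0]]
contact_force: [-0.3, 0.1, 3.7]
grip_width: 37.9
```

arm_command --pt "0 0 -0.06 0 0 0" --pt "0 0 -0.14 0 0 0" --pt "0 0 -0.24 0 0 0" --pt "0 0 -0.33 0 0 0" --pt "0 0 -0.367 0 0 0"

```text
t: 25.43
ee_pos: [462.5, -52.7, 126.1]
orientation: [[1.0, -0.003, 0.006], [-0.003, -1.0, -0.002], [0.006, 0.002, -1.0]]
contact_force: [-0.0, -0.1, -0.4]
grip_width: 38.1
```

arm_command --pt "0.01 -0.07 0 0 0 0" --pt "0.025 -0.165 0 0 0 0" --pt "0.041 -0.27 0 0 0 0" --pt "0.056 -0.37 0 0 0 0" --pt "0.065 -0.43 0 0 0 0"

```text
t: 25.85
ee_pos: [479.8, 79.1, 121.3]
orientation: [[1.0, -0.002, -0.001], [-0.002, -1.0, 0.001], [-0.001, -0.001, -1.0]]
contact_force: [0.6, -0.0, -0.2]
grip_width: 37.9
```

arm_command --pt "0.013 -0.086 0 0 0 0" --pt "0.026 -0.172 0 0 0 0" --pt "0.039 -0.258 0 0 0 0" --pt "0.052 -0.344 0 0 0 0" --pt "0.065 -0.43 0 0 0 0"

```text
t: 26.27
ee_pos: [499.6, 206.9, 121.0]
orientation: [[1.0, -0.003, -0.002], [-0.003, -1.0, -0.0], [-0.002, 0.0, -1.0]]
contact_force: [0.3, 0.1, -0.4]
grip_width: 38.1
```

arm_command --pt "0.013 -0.086 0 0 0 0" --pt "0.03 -0.198 0 0 0 0" --pt "0.045 -0.298 0 0 0 0" --pt "0.058 -0.384 0 0 0 0" --pt "0.065 -0.43 0 0 0 0"

```text
t: 26.68
ee_pos: [519.5, 337.0, 121.0]
orientation: [[1.0, -0.001, -0.001], [-0.001, -1.0, 0.0], [-0.001, -0.0, -1.0]]
contact_force: [0.0, -0.2, 0.3]
grip_width: 37.8
```

arm_command --pt "0 0 0 0 0 0" --pt "0 0 0.06 0 0 0" --pt "0 0 0.12 0 0 0" --pt "0 0 0.16 0 0 0" --pt "0 0 0.18 0 0 0"

```text
t: 27.1
ee_pos: [518.4, 332.9, 65.3]
orientation: [[1.0, -0.004, -0.005], [-0.004, -1.0, -0.002], [-0.005, 0.002, -1.0]]
contact_force: [-0.2, -0.1, -1.5]
grip_width: 38.1
```

```bash
python3 look.py b9 330 125 170 215 70; python3 tips.py
```

```text
[519.  333.4  66.4] [-0.08517703  0.30774942 -0.66165101] [ 0.02147047 -0.05955394  0.0155199 ] 37.7343697683497 27.2
[519.9 333.9  67.7] [-0.2 -0.4 -0.3] 37.674703924509735 27.25
124 tip z [56. 74.] mid [522.1 302.8  99.9]
31 tip z [4.  4.1] mid [527.5 357.4  98. ]
```

View pics/b9.png

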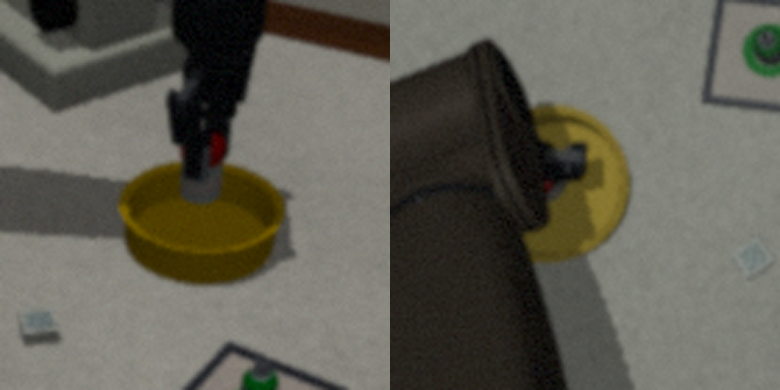

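The red pot hangs centred over the tub (crop 203,180). Lower, release, retreat up and aside.

arm_command --pt "0 0 0.05 0 0 0" --pt "0 0 0.1 0 0 0" --pt "0 0 0.14 0 0 0" --pt "0 0 0.16 0 0 0" --pt "0 0 0.16 0 0 0"

```text
t: 27.67
ee_pos: [519.3, 334.1, 19.0]
orientation: [[1.0, -0.003, -0.002], [-0.003, -1.0, -0.001], [-0.002, 0.001, -1.0]]
contact_force: [-0.6, -0.2, -0.9]
grip_width: 37.7
```

arm_command --pt "0 0 0.005 0 0 0" --pt "0 0 0.011 0 0 0" --pt "0 0 0.011 0 0 0" --pt "0 0 0.011 0 0 0" --pt "0 0 0.011 0 0 0"

```text
t: 28.08
ee_pos: [520.7, 335.0, 17.7]
orientation: [[1.0, -0.003, 0.001], [-0.003, -1.0, 0.001], [0.001, -0.001, -1.0]]
contact_force: [-0.5, 0.2, 2.0]
grip_width: 38.0
```

arm_command --pt "0 0 0 0 0 0" --pt "0 0 0 0 0 0" --pt "0 0 0 0 0 0" --pt "0 0 0 0 0 0" --pt "0 0 0 0 0 0" --fingers 0.25

```text
t: 28.5
ee_pos: [520.1, 334.6, 16.9]
orientation: [[1.0, -0.003, -0.0], [-0.003, -1.0, -0.0], [-0.0, 0.0, -1.0]]
contact_force: [0.1, 0.6, 0.5]
grip_width: 53.7
```

arm_command --pt "0 0 -0.06 0 0 0" --pt "0 0 -0.14 0 0 0" --pt "0 0 -0.24 0 0 0" --pt "0 0 -0.35 0 0 0" --pt "0 0 -0.45 0 0 0"

```text
t: 28.92
ee_pos: [520.0, 334.6, 153.4]
orientation: [[1.0, -0.003, -0.0], [-0.003, -1.0, -0.0], [-0.0, 0.0, -1.0]]
contact_force: [-0.6, 0.7, 0.1]
grip_width: 53.1
```

arm_command --pt "0 0.1 0 0 0 0" --pt "0 0.2 0 0 0 0" --pt "0 0.3 0 0 0 0" --pt "0 0.4 0 0 0 0" --pt "0 0.5 0 0 0 0"

```text
t: 29.33
ee_pos: [519.4, 183.5, 152.1]
orientation: [[1.0, -0.002, 0.0], [-0.002, -1.0, 0.0], [0.0, -0.0, -1.0]]
contact_force: [0.2, -1.1, 0.1]
grip_width: 53.5
```

arm_command --pt "0 0.1 0 0 0 0" --pt "0 0.2 0 0 0 0" --pt "0 0.25 0 0 0 0" --pt "0 0.25 0 0 0 0" --pt "0 0.25 0 0 0 0"

```text
t: 29.75
ee_pos: [519.6, 109.1, 152.0]
orientation: [[1.0, -0.005, 0.0], [-0.005, -1.0, 0.0], [0.0, -0.0, -1.0]]
contact_force: [-0.7, -0.1, -0.2]
grip_width: 53.5
```

```bash
python3 - <<'E'
from bench import ctrl
from h import *
o=[];D=[]
for n in("scene","top"):
    d=ctrl.snapshot(n);D.append(d);p=d["pixels"][:,:,::-1];y,x=(110,60) if n=="scene" else (120,100)
    o.append(cv2.resize(p[y:y+270,x:x+360],(400,300),interpolation=2))
    cl=cloud(d)
    for k,(x,y) in dict(green=(654.5,139),amber=(636.7,44.3),blue=(634.7,-50.2),red=(517,336),purple=(447.5,-357)).items():
        R=(np.hypot(cl[...,0]-x,cl[...,1]-y)<27)&(cl[...,2]>16)&(cl[...,2]<80)
        q=cl[R]; print(n,k,len(q),"ztop",np.percentile(q[:,2],98).round(1) if len(q) else "","mid",((q.min(0)+q.max(0))/2)[:2].round(1) if len(q) else "", "top", q[q[:,2]>np.percentile(q[:,2],98)-6].mean(0)[:2].round(1) if len(q) else "")
for k,c,us,ut in(("green","green",(352,201),(236,163)),("amber","brown",(327,226),(271,170)),("blue","blue",(305,256),(307,172))):
    for d,u in zip(D,(us,ut)):
        a,b=near(mask(d,c,70),u,16);print(k,"ring+obj n",len(a))
cv2.imwrite("pics/c1.png",np.hstack(o))
print(ctrl.get_state()["ee_pos"],ctrl.get_state()["grip_width"])
E
```

```text
scene green 208 ztop 57.0 mid [652.5 132.3] top [653.5 135. ]
scene amber 320 ztop 63.2 mid [633.8  39.1] top [633.7  40.2]
scene blue 266 ztop 67.0 mid [632.  -54.5] top [632.4 -53.8]
scene red 290 ztop 56.6 mid [516.1 333.3] top [516.2 333.3]
scene purple 683 ztop 57.2 mid [ 443.4 -358.9] top [ 444. -359.]
top green 36 ztop 59.8 mid [663.  137.7] top [658.5 138.1]
top amber 136 ztop 66.6 mid [638.1  42.7] top [637.7  43.8]
top blue 108 ztop 68.4 mid [636.3 -50.6] top [636.1 -50.4]
top red 230 ztop 60.3 mid [520.1 336.4] top [519.5 336.5]
top purple 238 ztop 59.3 mid [ 447.5 -355.7] top [ 447.3 -356.4]
green ring+obj n 271
green ring+obj n 71
amber ring+obj n 434
amber ring+obj n 247
blue ring+obj n 392
blue ring+obj n 285
[519.50239342 110.31510405 151.96455744] 53.602453158286544
```

View pics/c1.png

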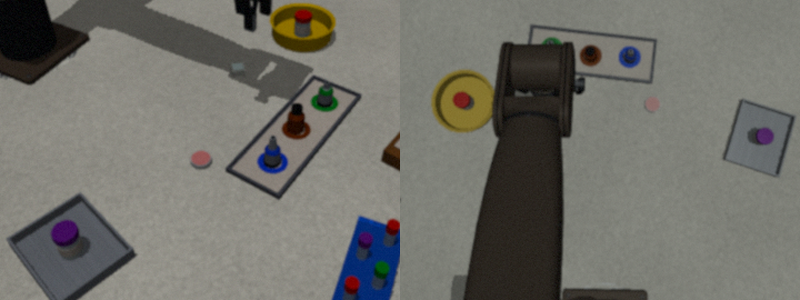

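All five stand on their places, and the gripper is clear. Object and spot centres agree to within about 5 mm in the same camera, so I'm handing in.

```bash
python3 -c "
from bench import ctrl
print(ctrl.hand_in(), ctrl.get_state()['t'])"
```

```text
the job is handed in; nothing more can be done
the job is handed in; nothing more can be done
```

The job is handed in, after about 30 s on the robot clock (limit 115 s). Both objectives and the oil bottle stand on their spots, the red pot stands in the yellow tub, and the purple pot stands in the steel tray.

**Last checks:**
- **Centring:** In the top view the blue objective is about 1 mm from its spot centre and the bottle about 2 mm. The scene view puts the green objective about 3 mm off, and all three within about 4 mm on their tops (limit 12 mm). The arm partly hid the green objective from the top camera, so that figure comes from the scene view only.
- **Pots:** Both are within about 4 mm of the centres of their containers.
- **Standing:** Top heights match objects standing flat on the floors, and all five look upright. The gripper was empty and clear of everything.

**What went wrong or disagreed:**
- **Tool offset:** The first grip on the green objective closed on its nose, and it stayed upright. By depth image the fingertips stood about 14–16 mm behind the reported TCP, not 17 mm ahead of it. I lowered the grasps by about 30 mm to suit.
- **Touchdown force:** The blue objective touched down with a brief 20 N overshoot.
- **Cameras:** The two views disagreed by about 3–4 mm, so I averaged them.

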